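# Stone in the photo box, reflector lid held open

### The arm

A 6-joint arm with a two-finger parallel gripper is mounted at the origin on a cart in front of the work surface, level with it; the furniture and walls round the work are solid. World frame = base frame: x ahead of the robot, y to its left, z up, the work surface at z = 0. Lengths are in m, angles in rad, forces in N, time in s.
With the tool pointing down it reaches from about 0.275 to 0.85 m from the base axis. Payload 19 kg.
Tool frame: the origin (TCP) lies at the very end of the fingers, on their centre line; the grasp point (between the pads) lies bot.pinch_z behind it (bot.pinch_z is the distance from the TCP to the grasp point, in m); z points along the fingers, y is the line along which they close (so a half turn about z gives the same grasp; the last joint's range is limited). The gripper opens to 85 mm and grips with 20 to 120 N. Pads are 22 mm wide; open, the fingers measure 114 mm over their backs; the gripper's body (76 mm by 85 mm) begins 54 mm behind the grasp point. The pads swing forward as they close: fully open they stand 13 mm farther back than shut.
Start: joints at [-1.332, 0.15, 1.437, -0, 1.554, -0.134], TCP at [0.209, -0.535, 0.231] pointing down, gripper open.
Joint ranges: [-2.8, 2.8], [-0.68, 2.1], [0.12, 2.68], [-1.39, 4.53], [0.16, 2.79], [-2.81, 2.81]. Speed limits (rad/s): [1.89, 1.89, 2.22, 3.01, 3.01, 3.01].

### API

Orientations are given as [roll, pitch, yaw] about the fixed x, y, z axes, in that order (R = Rz(yaw) Ry(pitch) Rx(roll)).
In Python, from station import bot gives the robot as it stands.
- The arm moves only by the tool servo_tool, never from a script. Its argument "motion" is text: rows parted by semicolons, each of 7 numbers parted by spaces: the finger opening in cm, from 0 to 8.54, then the shift along the tool's x, y, z in cm, then the turn, a rotation vector about the tool's x, y, z in degrees. A call has 1 to 10 rows; each row shifts and turns the commanded pose from where the row before left it, along the tool's axes as they then stand; what a row does not reach is not made up. A row lasts 1/8 s, in which the tool goes at most 62.5 mm and 10.7 degrees, less where a joint would pass 70% of its speed; a pose out of reach is approached as far as the arm can. A call is refused whole if a number of a shift passes 6.25 or a number of a turn 10.7, either way. A call with a gripper value outside its range is refused whole. The fingers move at their own pace and stop on an object; the grip force is fixed at half the most. Time passes only in rows, so rows that do not move let the fingers close. It gives the time, the measured TCP pose, the force, the opening and the grip force at its end, in the units of the state.
- bot.sense(): the state, without advancing time (a new reading comes with each control period).
- bot.get_image(name): name is "scene" or "top"; returns the picture (480x640x3 uint8, red, green, blue); there is no depth.
- bot.camera_params(name): a dict with "intrinsics" (3x3 intrinsics, pixels), "view" (4x4, takes a point from world to camera coordinates). Camera axes: x right, y down, z forward; pixel columns grow to the right and rows downward; lengths in m; the calibration is good to about 2 mm. A picture is of the moment at which its call begins. camera_params takes no time and is no camera call.
- bot.job_done(): hands the job in; it is judged then, once.
The state is a dict: "clock": time; "qpos": joint angles; "joint_velocities": joint speeds; "tau": joint torques, N m; "ee_pos": TCP position; "eef_rot": TCP orientation; "contact_force": force on the tool from outside, world axes, zero at the start; "ft_torque": the same for the moment, N m; "width": finger opening in m; "grip_force": force on a finger pad.
Only numpy, scipy, OpenCV 4.12 (cv2) and the standard library are available. Lean on these libraries where they do the work, as an engineer would, in place of code of your own. Each camera call takes 0.05 s, during which the arm holds its last target. There are 200 camera calls.

### The job

Get the dark green malachite lump ready for its photograph in the small wooden photo box: while the lid is still down, lay the lump in the pulled-out tray, let go of it, and push the tray fully home. Then lift the reflector lid and hold it open at 45 degrees (within 6 degrees either way) so that it throws light on the stone; the lid falls shut by itself, so finish while you are still holding it there. Leave the other two loose stones (teal and white) and the tweezers where they are.

Things in the scene. Friction and masses are not known exactly. Their poses are not given: they have to be found in the camera images.
- malachite_lump_center (a point): centre (10 mm above its underside) of the malachite lump, a loose rough dark green stone 29 x 39 x 20 mm (own x, y, z), about 45 g; grasp it across its 29 mm (x) width. It, the teal stone and the white casting may each lie in any of three places on the left of the bench
- photo_box: fixed wooden box 120 x 130 mm (x, y), walls 56 mm high, lid top at 62 mm; origin at the centre of its underside, z up; x points to the hinged back, -x to the front with the lid's handle, +y to the side where the tray comes out. It stands at varying places and yaws
- tray (a joint): white shallow tray with a wooden front panel, sliding out of the box's +y side; 0 = fully home (end stop), grows to 0.095 m as it is pulled out (starts 0.075 to 0.088). Stays where it is left (about 1.2 N friction)
- tray_bay (a point): point on the tray's floor, 8 mm above the bench, axes as the box: the middle (x) of the tray, 40 mm behind the inner face of the front panel. The inner floor is 92 mm wide (x), its side walls rise 14 mm above it to 22 mm above the bench; along y it is open from the inner face of the front panel back into the box, so what is exposed outside the box is as long as the tray is pulled out
- tray_front (a point): centre of the outer (+y) face of the tray's front panel, 23.5 mm above the bench, axes as the box; the panel is 117 mm wide (x), 7 mm thick and spans 4.5 to 42.5 mm above the bench
- lid (a joint): angle of the lid (rad): 0 = shut and level, grows as its front rises, to 1.5. 45 degrees is 0.785. No spring or stay: it falls shut when let go (lid 0.22 kg)
- lid_handle (a point): middle of the lid's bar handle, a round steel bar 10 mm in diameter along the box's y, about 77 mm clear between its two side arms. It stands 42 mm in front of the lid's front edge, 59 mm above the bench when shut, with free space above, below and in front, and 37 mm free between bar and box front; it moves with the lid and can turn between the fingers like a round bar
- lid_hinge (a point): middle of the lid's hinge line, which runs along the box's y at its far top edge, 56 mm above the bench; the handle bar is 162 mm in front of it and 3 mm above when the lid is shut. Fixed to the box
- teal_stone_c_center (a point): centre of the blue-green (teal) stone, loose, 21 x 28 x 14 mm; leave alone
- cast_b_center (a point): centre of the rough white casting, loose, 27 x 39 x 18 mm; leave alone
- tweezers: steel tweezers, 13 x 122 x 8 mm, lying loose right of the box; origin at the underside's centre; leave alone
Not all that is in view belongs to the job. What is shaped like the part that bears malachite_lump_center but purple or yellow is not meant.

How it is judged:
By the outcome, as a careful person would: the job done as asked, in the order asked, and still so for the second after the job is handed in, while the arm keeps its last pose, push and grip.
It also fails if it takes over 64 s, if anything falls off the work surface, if the arm or the gripper's body presses on something with over 40 N, if the wrist force passes 120 N, or if a joint passes its speed limit or range.

## Working session

There is one attempt and no reset: what is moved stays moved. The work goes in short steps, Python scripts to look and compute and a tool call to move; the robot and the scene stay as the last step left them, time stands still between calls to the robot, and variables do not carry over. Pictures are saved under pics/ and viewed, at most 10 in all, crops included, and the job is handed in when it is done.

Besides the shell and the picture viewer there is one more tool, called after "Call:" by a JSON object that holds its "name" and its "arguments", one argument or row to a line. servo_tool: Moves the arm, as the interface text tells. Its arguments: {"type":"object","properties":{"motion":{"type":"string"}},"required":["motion"]}

```bash
mkdir -p pics; ls
cat > h.py <<'E'
from station import bot
import numpy as np, cv2
def snap(n,f):
    im=bot.get_image(n); cv2.imwrite('pics/'+f,im[:,:,::-1]); return im
def ray(n,u,v):
    p=bot.camera_params(n);K=np.array(p['intrinsics']);V=np.array(p['view'])
    d=V[:3,:3].T@np.linalg.solve(K,[u,v,1]);return -V[:3,:3].T@V[:3,3],d/np.linalg.norm(d)
def plane(n,u,v,z):
    o,d=ray(n,u,v);return o+d*(z-o[2])/d[2]
def tri(a,b):
    o1,d1=ray('scene',*a);o2,d2=ray('top',*b)
    s=np.linalg.lstsq(np.c_[d1,-d2],o2-o1,rcond=None)[0]
    p,q=o1+s[0]*d1,o2+s[1]*d2;return (p+q)/2,np.linalg.norm(p-q)
def proj(n,P):
    p=bot.camera_params(n);c=np.array(p['view'])@np.r_[P,1];u=np.array(p['intrinsics'])@c[:3];return u[:2]/u[2]
E
python3 - <<'E'
from h import *
snap('scene','s0.png');snap('top','t0.png')
for n in('scene','top'):
    print(bot.camera_params(n), ray(n,320,240))
print(bot.pinch_z,bot.sense())
E
```

```text
pics
{'intrinsics': array([[553.34845433,   0.        , 322.03220716],
       [  0.        , 553.34845433, 242.42713399],
       [  0.        ,   0.        ,   1.        ]]), 'view': array([[-0.90739046, -0.42025346, -0.00543947,  0.4481917 ],
       [-0.30143668,  0.65975698, -0.68837247,  0.2089965 ],
       [ 0.29287964, -0.62298296, -0.72533699,  1.23328301],
       [ 0.        ,  0.        ,  0.        ,  1.        ]])} (array([0.1084806 , 0.81878151, 1.04085115]), array([ 0.2975294 , -0.6243232 , -0.72228581]))
{'intrinsics': array([[610.98052931,   0.        , 312.27857821],
       [  0.        , 610.98052931, 244.72131947],
       [  0.        ,   0.        ,   1.        ]]), 'view': array([[ 0.00995919, -0.99988107,  0.01177539, -0.02738843],
       [-0.99320049, -0.01125724, -0.11587089,  0.47707147],
       [ 0.11598967, -0.01054134, -0.99319448,  1.13595243],
       [ 0.        ,  0.        ,  0.        ,  1.        ]])} (array([ 0.34234163, -0.0100402 ,  1.18382289]), array([ 0.12377686, -0.02308807, -0.99204145]))
0.0187 {'clock': 0.1, 'qpos': array([-1.33200692e+00,  1.50954084e-01,  1.43791889e+00,  2.10016503e-05,
        1.55376500e+00, -1.33986892e-01]), 'joint_velocities': array([ 0.00051161, -0.00156516, -0.00135038, -0.00041586, -0.00069173,
       -0.002216  ]), 'tau': array([ 4.04696970e-03, -7.14383268e+01, -5.71794462e+01, -9.67519713e-05,
        7.16169670e-03, -2.06418072e-06]), 'ee_pos': array([ 0.2093652 , -0.53532126,  0.23074945]), 'eef_rot': array([-3.14055951e+00, -1.60450830e-04,  3.72775843e-01]), 'contact_force': array([-0.24450166,  0.64308395,  0.30672703]), 'ft_torque': array([ 0.05337961, -0.04060034,  0.01204541]), 'grip_force': 0.0, 'width': 0.08562013991535541}
```

View pics/s0.png

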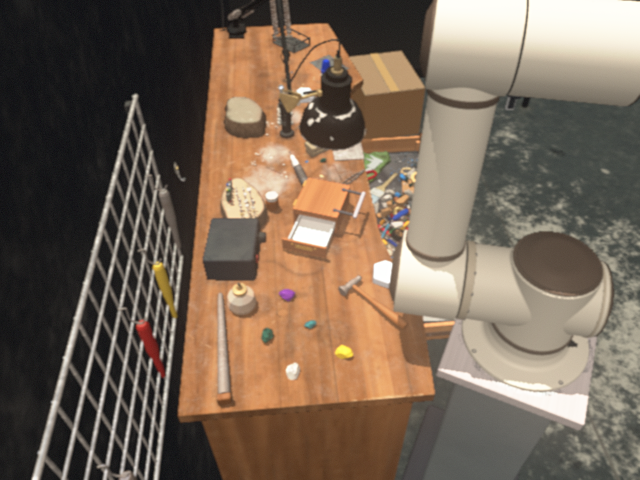

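View pics/t0.png

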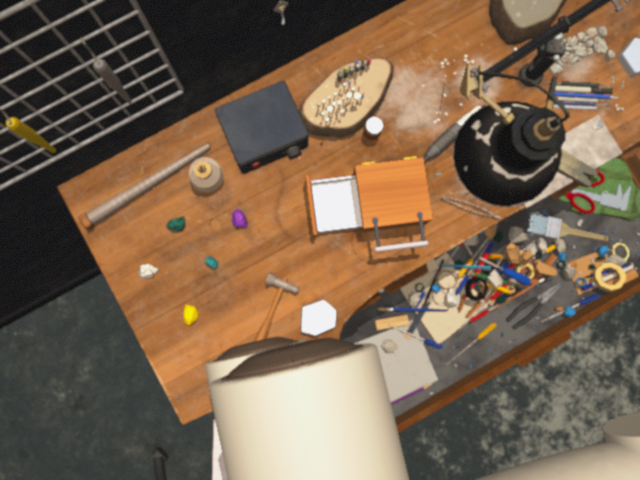

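Scene picture: dark green lump at (267,335), teal (310,324), white (292,371), purple (287,295), yellow (344,352), and the box at about (320,200) with its tray pulled toward (310,240). Top picture: green (176,224), teal (211,262), white (148,270), purple (239,218), yellow (190,314), box lid (393,192), tray (335,205), bar handle (401,244).
Could be mistaken for the lump: teal (small, blue-green), purple, yellow and white. I choose the dark green one at top (176,224) and check it in a crop.

Run:
```python
from h import *
t=cv2.imread('pics/t0.png');s=cv2.imread('pics/s0.png')
a=cv2.resize(t[195:335,120:260],(400,400),interpolation=cv2.INTER_CUBIC)
b=cv2.resize(s[280:390,240:350],(400,400),interpolation=cv2.INTER_CUBIC)
cv2.imwrite('pics/c1.png',np.hstack([a,b]))
a=cv2.resize(t[145:270,295:445],(800,667),interpolation=cv2.INTER_CUBIC)[:600]
cv2.imwrite('pics/c2.png',a)
b=cv2.resize(s[170:265,275:375],(600,570),interpolation=cv2.INTER_CUBIC)
cv2.imwrite('pics/c3.png',b)
C={}
for n,im,roi in(('top',t,(150,200,205,250)),('scene',s,(250,320,285,350))):
    hsv=cv2.cvtColor(im,cv2.COLOR_BGR2HSV)
    m=cv2.inRange(hsv,(45,60,10),(100,255,255));k=np.zeros_like(m);x0,y0,x1,y1=roi;k[y0:y1,x0:x1]=m[y0:y1,x0:x1]
    cs,_=cv2.findContours(k,cv2.RETR_EXTERNAL,cv2.CHAIN_APPROX_NONE);c=max(cs,key=cv2.contourArea)
    M=cv2.moments(c);C[n]=(M['m10']/M['m00'],M['m01']/M['m00'])
    P=np.array([plane(n,*q[0],0.01)[:2] for q in c])*1000
    print(n,C[n],cv2.contourArea(c),plane(n,*C[n],0.01),cv2.minAreaRect(P.astype(np.float32)))
    r=cv2.minAreaRect(P.astype(np.float32));print(cv2.boxPoints(r))
    X=P-P.mean(0);w,v=np.linalg.eigh(np.cov(X.T));print(w,v)
print(tri(C['scene'],C['top']))
```

```text
top (176.13557213930346, 224.03980099502488) 134.0 [0.51676494 0.2416011  0.01      ] ((516.65576171875, 243.78663635253906), (23.413833618164062, 30.895742416381836), 1.9718036651611328)
[[504.42422 258.82257]
 [505.48734 227.94511]
 [528.8873  228.7507 ]
 [527.8242  259.62817]]
[ 65.22380785 110.24544848] [[-0.93729756 -0.34853018]
 [-0.34853018  0.93729756]]
scene (265.47008547008545, 334.0769230769231) 39.0 [0.52105107 0.24024315 0.01      ] ((520.5011596679688, 241.0894317626953), (12.406876564025879, 29.3719539642334), 19.07010841369629)
[[509.8399  252.94261]
 [519.43646 225.1826 ]
 [531.1624  229.23625]
 [521.56586 256.99628]]
[17.42077662 89.445065  ] [[-0.96719457 -0.25403672]
 [-0.25403672  0.96719457]]
(array([0.51804355, 0.24158062, 0.01298344]), np.float64(0.0035815895134717586))
```

View pics/c1.png

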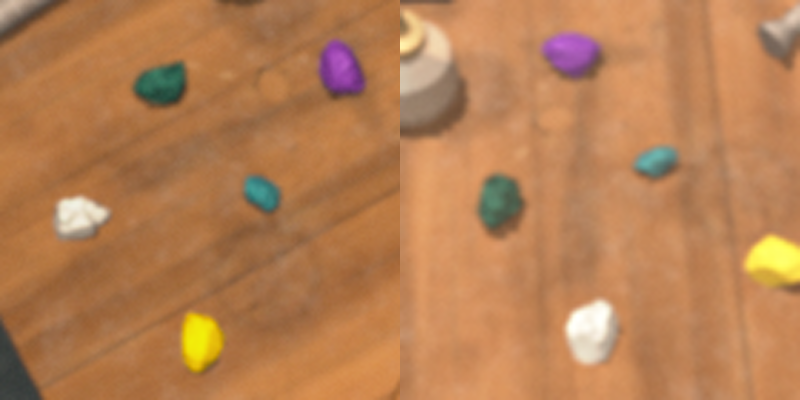

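View pics/c2.png

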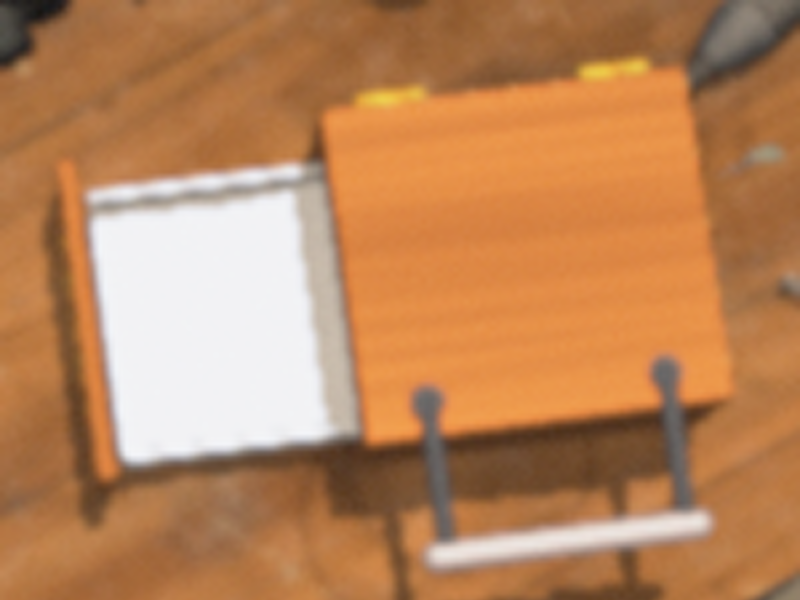

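View pics/c3.png

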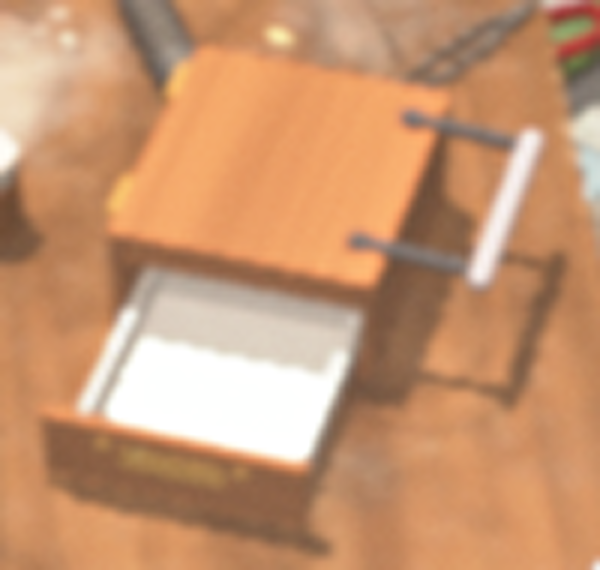

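The crop confirms the choice: the dark green rough lump is at top (176,224), clearly apart from the smaller, lighter teal stone. The tray is out to the left (panel top edge in the c2 crop from (65,165) to (108,480)), and the lid is shut with its bar in front. Next: measure everything.

Run:
```python
from h import *
t=cv2.imread('pics/t0.png');s=cv2.imread('pics/s0.png')
C={}
for n,im,(x0,y0,x1,y1) in(('top',t,(155,205,200,243)),('scene',s,(252,318,285,350))):
    k=8;c=cv2.resize(im[y0:y1,x0:x1],None,fx=k,fy=k,interpolation=cv2.INTER_CUBIC).astype(int)
    m=((c[:,:,1]-c[:,:,2])>-25).astype(np.uint8)
    cs,_=cv2.findContours(m,cv2.RETR_EXTERNAL,cv2.CHAIN_APPROX_NONE);c=max(cs,key=cv2.contourArea)
    M=cv2.moments(c);f=lambda u,v:((u+.5)/k-.5+x0,(v+.5)/k-.5+y0)
    C[n]=f(M['m10']/M['m00'],M['m01']/M['m00'])
    P=np.array([plane(n,*f(*q[0]),0.01)[:2] for q in c],np.float32)*1000
    mk=np.argwhere(m)[:, ::-1]; 
    w=np.linalg.inv(np.eye(2)); Q=np.array([plane(n,*f(*q),0.01)[:2] for q in mk[::7]])*1000
    e,v=np.linalg.eigh(np.cov(Q.T))
    print(n,C[n],cv2.contourArea(c)/64,cv2.minAreaRect(P),np.sqrt(e)*4,v[:,1],np.degrees(np.arctan2(v[1,1],v[0,1])))
    for a in range(0,180,10):
        d=P@[np.cos(np.radians(a)),np.sin(np.radians(a))];print(a,round(float(np.ptp(d)),1),end='; ')
    print()
print('lump',tri(C['scene'],C['top']))
T=lambda u,v:((u+.5)/5.333-.5+295,(v+.5)/5.333-.5+145)
S=lambda u,v:((u+.5)/6-.5+275,(v+.5)/6-.5+170)
pts={'hL':((478,278),(432,556)),'hR':((535,137),(706,522)),'lid_fl':((378,284),(368,445)),'lid_fr':((447,97),(732,400)),'lid_bl':((112,238),(322,112)),'lid_br':((200,45),(687,70)),
'pan_b':((45,410),(64,163)),'pan_f':((305,466),(106,480))}
R={}
for k,(a,b) in pts.items():
    p,g=tri(S(*a),T(*b));R[k]=p;print(k,p.round(4),round(g,4),'top@62',plane('top',*T(*b),.062)[:2].round(4),'@42.5',plane('top',*T(*b),.0425)[:2].round(4),'scene@62',plane('scene',*S(*a),.062)[:2].round(4),'@42.5',plane('scene',*S(*a),.0425)[:2].round(4))
```

```text
top (176.2059638851339, 224.04751303082338) 213.8359375 ((515.435791015625, 242.19354248046875), (27.65325164794922, 37.35707473754883), 14.443085670471191) [28.38013432 37.57931691] [-0.33190979  0.94331113] 109.38473281655213
0 30.5; 10 28.5; 20 28.2; 30 29.9; 40 31.1; 50 32.0; 60 33.0; 70 33.8; 80 35.1; 90 36.1; 100 37.0; 110 38.0; 120 38.3; 130 37.9; 140 36.7; 150 35.4; 160 34.3; 170 32.4; Traceback (most recent call last):
  File "<stdin>", line 12, in <module>
  File "h.py", line 9, in plane
    o,d=ray(n,u,v);return o+d*(z-o[2])/d[2]
        ~~~^^^^^^^
  File "h.py", line 6, in ray
    p=bot.camera_params(n);K=np.array(p['intrinsics']);V=np.array(p['view'])
ValueError: time passes only in moves, steps and waits
```

```bash
sed -i 's/bot.camera_params(n)/CP[n]/; ' h.py
cat >> h.py <<'E'
import json
CP={'scene':dict(intrinsics=[[553.34845433,0,322.03220716],[0,553.34845433,242.42713399],[0,0,1]],view=[[-0.90739046,-0.42025346,-0.00543947,0.4481917],[-0.30143668,0.65975698,-0.68837247,0.2089965],[0.29287964,-0.62298296,-0.72533699,1.23328301],[0,0,0,1]]),
'top':dict(intrinsics=[[610.98052931,0,312.27857821],[0,610.98052931,244.72131947],[0,0,1]],view=[[0.00995919,-0.99988107,0.01177539,-0.02738843],[-0.99320049,-0.01125724,-0.11587089,0.47707147],[0.11598967,-0.01054134,-0.99319448,1.13595243],[0,0,0,1]])}
E
cat > m.py <<'E'
from h import *
t=cv2.imread('pics/t0.png');s=cv2.imread('pics/s0.png')
C={}
for n,im,(x0,y0,x1,y1) in(('top',t,(155,205,200,243)),('scene',s,(252,318,285,350))):
    k=8;c=cv2.resize(im[y0:y1,x0:x1],None,fx=k,fy=k,interpolation=cv2.INTER_CUBIC).astype(int)
    m=((c[:,:,1]-c[:,:,2])>-25).astype(np.uint8)
    f=lambda u,v:((u+.5)/k-.5+x0,(v+.5)/k-.5+y0)
    mk=np.argwhere(m)[:, ::-1];C[n]=f(*mk.mean(0))
    Q=np.array([plane(n,*f(*q),0.01)[:2] for q in mk[::7]])*1000
    e,v=np.linalg.eigh(np.cov(Q.T))
    print(n,C[n],np.sqrt(e)*4,np.degrees(np.arctan2(v[1,1],v[0,1])),Q.mean(0))
print('lump',tri(C['scene'],C['top']))
T=lambda u,v:((u+.5)/5.333-.5+295,(v+.5)/5.333-.5+145)
S=lambda u,v:((u+.5)/6-.5+275,(v+.5)/6-.5+170)
pts={'hL':((478,278),(432,556)),'hR':((535,137),(706,522)),'lid_fl':((378,284),(368,445)),'lid_fr':((447,97),(732,400)),'lid_bl':((112,238),(322,112)),'lid_br':((200,45),(687,70)),
'pan_b':((45,410),(64,163)),'pan_f':((305,466),(106,480))}
for k,(a,b) in pts.items():
    p,g=tri(S(*a),T(*b));print(k,p.round(4),round(g,4),'top@62',plane('top',*T(*b),.062)[:2].round(4),'@42.5',plane('top',*T(*b),.0425)[:2].round(4),'scene@62',plane('scene',*S(*a),.062)[:2].round(4),'@42.5',plane('scene',*S(*a),.0425)[:2].round(4))
E
python3 m.py
```

```text
top (np.float64(176.20978703103623), np.float64(224.04438953697704)) [28.38013424 37.57931668] 109.38473273791783 [516.77004638 241.37377002]
scene (np.float64(266.7962112514351), np.float64(334.9034156142365)) [26.28495222 39.16930926] 112.73295286796223 [517.34871593 240.88697736]
lump (array([0.51681493, 0.24134851, 0.01080034]), np.float64(0.0003660397220370027))
hL [ 0.467  -0.1388  0.0641] 0.0006 top@62 [ 0.467  -0.1391] @42.5 [ 0.4692 -0.1414] scene@62 [ 0.4681 -0.1408] @42.5 [ 0.4753 -0.1599]
hR [ 0.4798 -0.2345  0.0624] 0.0003 top@62 [ 0.48   -0.2345] @42.5 [ 0.4823 -0.2384] scene@62 [ 0.4798 -0.235 ] @42.5 [ 0.4872 -0.2559]
lid_fl [ 0.5046 -0.1168  0.0651] 0.0011 top@62 [ 0.5056 -0.1169] @42.5 [ 0.5085 -0.1188] scene@62 [ 0.5053 -0.1198] @42.5 [ 0.5133 -0.1385]
lid_fr [ 0.5243 -0.2436  0.0624] 0.003 top@62 [ 0.523  -0.2441] @42.5 [ 0.5261 -0.2482] scene@62 [ 0.526  -0.2438] @42.5 [ 0.5343 -0.2649]
lid_bl [ 0.6238 -0.1012  0.0589] 0.0019 top@62 [ 0.6239 -0.1007] @42.5 [ 0.6288 -0.1022] scene@62 [ 0.6212 -0.0984] @42.5 [ 0.6314 -0.1166]
lid_br [ 0.6414 -0.2292  0.0632] 0.0019 top@62 [ 0.6407 -0.2297] @42.5 [ 0.6459 -0.2335] scene@62 [ 0.643  -0.2304] @42.5 [ 0.6537 -0.2513]
pan_b [ 0.6086 -0.01    0.0439] 0.0001 top@62 [ 0.6044 -0.01  ] @42.5 [ 0.609 -0.01 ] scene@62 [0.5995 0.005 ] @42.5 [ 0.6093 -0.0112]
pan_f [ 0.4955 -0.0258  0.0444] 0.0018 top@62 [ 0.4923 -0.0258] @42.5 [ 0.4949 -0.0261] scene@62 [ 0.4895 -0.0108] @42.5 [ 0.4971 -0.0273]
```

Call:
{"name": "servo_tool", "arguments": {
  "motion": "5.5 3.56 -3.82 0 0 0 0;5.5 3.56 -3.82 0 0 0 0;5.5 3.56 -3.82 0 0 0 0;5.5 3.56 -3.82 0 0 0 0;5.5 3.56 -3.82 0 0 0 0;5.5 3.56 -3.82 0 0 0 0;5.5 3.56 -3.82 0 0 0 0;5.5 3.56 -3.82 0 0 0 0;5.5 3.56 -3.82 0 0 0 0;5.5 3.56 -3.82 0 0 0 0"
}}

```text
clock: 1.35
ee_pos: [0.402, -0.0483, 0.2313]
eef_rot: [3.142, -0.0, 0.373]
contact_force: [0.8, -0.6, -0.7]
width: 0.0548
grip_force: 0.0
```

```bash
cat >> h.py <<'E'
from scipy.spatial.transform import Rotation as Ro
def togo(xyz,yawdeg=None):
    s=bot.sense();R=Ro.from_euler('xyz',s['eef_rot']);G=Ro.from_euler('xyz',[np.pi,0,np.radians(yawdeg)]) if yawdeg is not None else R
    d=np.array(xyz)-s['ee_pos'];v=(R.inv()*G).as_rotvec(True)
    print('t %.2f'%s['clock'],'pos',s['ee_pos'].round(4),'rpy',np.degrees(s['eef_rot']).round(2),'F',s['contact_force'].round(1),'w %.4f g %.1f'%(s['width'],s['grip_force']))
    print(' shift cm (now axes)',(R.inv().apply(d)*100).round(2),'(goal axes)',(G.inv().apply(d)*100).round(2),'turn',v.round(1),'q',s['qpos'].round(2))
E
python3 - <<'E'
from h import *
print('lamp',tri((333,125),(505,155)))
togo((.5168,.2412,.12),111)
E
```

```text
lamp (array([ 0.62131352, -0.35035819,  0.16272012]), np.float64(0.0014981029705570322))
t 1.35 pos [ 0.402  -0.0483  0.2313] rpy [ 1.800e+02 -1.000e-02  2.135e+01] F [ 0.8 -0.6 -0.7] w 0.0548 g 0.0
 shift cm (now axes) [ 21.23 -22.79  11.13] (goal axes) [22.92 21.09 11.13] turn [  0.   -0.  -89.6] q [-0.31 -0.21  1.79  0.    1.56  0.89]
```

Call:
{"name": "servo_tool", "arguments": {
  "motion": "5.5 3.54 -3.8 1.8 0 0 0;5.5 3.54 -3.8 1.8 0 0 0;5.5 3.54 -3.8 1.8 0 0 0;5.5 3.54 -3.8 1.8 0 0 0;5.5 3.54 -3.8 1.8 0 0 0;5.5 3.54 -3.8 1.8 0 0 0;5.5 0 0 0 0 0 -10;5.5 0 0 0 0 0 -10;5.5 0 0 0 0 0 -10;5.5 0 0 0 0 0 -10"
}}

```text
clock: 2.6
ee_pos: [0.5164, 0.2397, 0.123]
eef_rot: [-3.141, 0.0, 1.077]
contact_force: [0.8, 0.6, -0.1]
width: 0.055
grip_force: 0.0
```

Call:
{"name": "servo_tool", "arguments": {
  "motion": "5.5 0 0 0 0 0 -10;5.5 0 0 0 0 0 -10;5.5 0 0 0 0 0 -10;5.5 0 0 0 0 0 -10;5.5 0 0 0 0 0 -9.6;5.5 0 0 0 0 0 0"
}}

```text
clock: 3.35
ee_pos: [0.5164, 0.2396, 0.123]
eef_rot: [-3.141, -0.0, 1.936]
contact_force: [0.3, -0.4, -0.2]
width: 0.055
grip_force: 0.0
```

Run:
```python
from h import *
snap('top','t1.png')
togo((.5168,.2412,.003),111)
```

```text
t 3.40 pos [0.5165 0.2396 0.1231] rpy [-1.7998e+02 -1.0000e-02  1.1074e+02] F [ 0.4 -0.4 -0.9] w 0.0551 g 0.0
 shift cm (now axes) [ 0.13  0.09 12.01] (goal axes) [ 0.13  0.09 12.01] turn [-0.  -0.  -0.3] q [ 0.3   0.2   1.6   0.    1.34 -0.06]
```

Call:
{"name": "servo_tool", "arguments": {
  "motion": "5.5 0.13 0.09 3 0 0 0;5.5 0 0 3 0 0 0;5.5 0 0 3 0 0 0;5.5 0 0 2 0 0 0;5.5 0 0 1.1 0 0 0;5.5 0 0 0 0 0 0;2 0 0 0 0 0 0;2 0 0 0 0 0 0;2 0 0 0 0 0 0;2 0 0 0 0 0 0"
}}

```text
clock: 4.65
ee_pos: [0.5177, 0.2415, 0.0036]
eef_rot: [3.139, 0.0, 1.936]
contact_force: [-0.5, -0.0, 6.1]
width: 0.0236
grip_force: 58.4
```

Call:
{"name": "servo_tool", "arguments": {
  "motion": "2 0 0 0 0 0 0;2 0 0 0 0 0 0;2 0 0 -1 0 0 0;2 0 0 -3 0 0 0;2 0 0 -3 0 0 0;2 0 0 -3 0 0 0;2 0 0 -2 0 0 0"
}}

```text
clock: 5.52
ee_pos: [0.5173, 0.2413, 0.1248]
eef_rot: [3.139, 0.0, 1.936]
contact_force: [0.5, 0.3, -0.6]
width: 0.0238
grip_force: 58.7
```

Run:
```python
from h import *
a=snap('top','t2.png');b=snap('scene','s2.png')
u=lambda im,x0,y0,x1,y1:cv2.resize(im[y0:y1,x0:x1,::-1],(400,400),interpolation=cv2.INTER_CUBIC)
P=bot.sense()['ee_pos'];x,y=proj('top',P).astype(int);X,Y=proj('scene',P).astype(int)
cv2.imwrite('pics/c4.png',np.hstack([u(a,max(x-60,0),y-60,x+60,y+60),u(b,X-60,Y-60,X+60,Y+60)]))
togo((.5587,-.0647,.12),97.8)
```

```text
t 5.62 pos [0.5179 0.2415 0.1254] rpy [1.7976e+02 1.0000e-02 1.1095e+02] F [ 0.4 -0.4 -0.5] w 0.0236 g 58.7
 shift cm (now axes) [-30.06  -7.14   0.51] (goal axes) [-30.89  -0.11   0.54] turn [ 0.2 -0.  13.2] q [ 0.3   0.2   1.6   0.    1.34 -0.06]
```

View pics/c4.png

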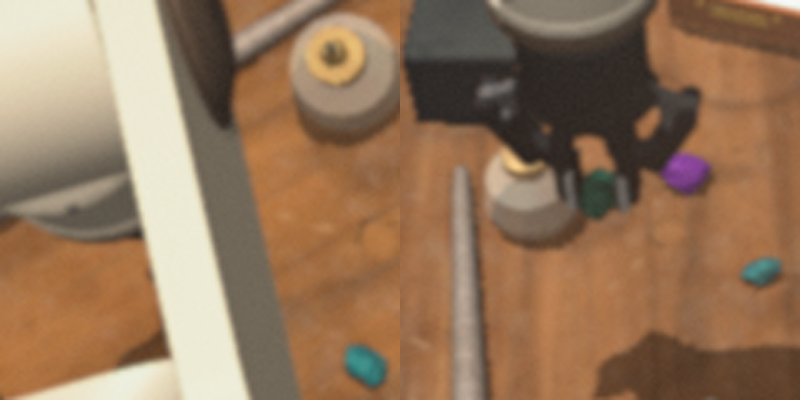

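The scene view shows the green lump held between the fingertips at crop (598,195), the neighbours are untouched. Carry it to the tray.

Call:
{"name": "servo_tool", "arguments": {
  "motion": "2 0 0 0 0 0 6.6;2 0 0 0 0 0 6.6;2 -3 -0.1 0 0 0 0;2 -4.6 0 0 0 0 0;2 -4.6 0 0 0 0 0;2 -4.6 0 0 0 0 0;2 -4.6 0 0 0 0 0;2 -4.6 0 0 0 0 0;2 -4.6 0 0 0 0 0;2 0 0 2 0 0 0"
}}

```text
clock: 6.88
ee_pos: [0.5579, -0.0651, 0.1026]
eef_rot: [3.14, 0.001, 1.703]
contact_force: [0.2, 0.1, -1.5]
width: 0.0239
grip_force: 58.7
```

Run:
```python
from h import *
togo((.5583,-.0617,.0125),97.8)
```

```text
t 6.88 pos [ 0.5579 -0.0651  0.1026] rpy [1.7991e+02 6.0000e-02 9.7580e+01] F [ 0.2  0.1 -1.5] w 0.0239 g 58.7
 shift cm (now axes) [0.34 0.07 9.01] (goal axes) [0.33 0.09 9.01] turn [ 0.1  0.1 -0.2] q [-0.25  0.2   1.65 -0.    1.29 -0.39]
```

Call:
{"name": "servo_tool", "arguments": {
  "motion": "2 0.35 0.07 3 0 0 0;2 0 0 2.5 0 0 0;2 0 0 2 0 0 0;2 0 0 1.1 0 0 0;2 0 0 0.4 0 0 0;2 0 0 0 0 0 0"
}}

```text
clock: 7.62
ee_pos: [0.5577, -0.0586, 0.0126]
eef_rot: [3.141, 0.0, 1.706]
contact_force: [0.3, -0.0, -0.3]
width: 0.0244
grip_force: 58.7
```

Run:
```python
from h import *
togo((.5583,-.0617,.0120),97.8)
```

```text
t 7.62 pos [ 0.5577 -0.0586  0.0126] rpy [179.98   0.    97.76] F [ 0.3 -0.  -0.3] w 0.0244 g 58.7
 shift cm (now axes) [-0.31  0.02  0.06] (goal axes) [-0.31  0.02  0.06] turn [ 0.  0. -0.] q [-0.24  0.29  1.73  0.    1.12 -0.38]
```

Call:
{"name": "servo_tool", "arguments": {
  "motion": "2 -0.3 0 0.1 0 0 0;3.2 0 0 0 0 0 0;4.2 0 0 0 0 0 0;4.2 0 0 0 0 0 0;4.2 0 0 -1 0 0 0;4.2 0 0 -3 0 0 0;4.2 0 0 -3 0 0 0;4.2 0 0 -2 0 0 0;0 4 0 0 0 0 0;0 4 0 0 0 0 0"
}}

```text
clock: 8.88
ee_pos: [0.5471, 0.0184, 0.1023]
eef_rot: [3.14, 0.0, 1.705]
contact_force: [0.2, 0.7, 0.5]
width: 0.0062
grip_force: 0.0
```

Run:
```python
from h import *
a=snap('top','t3.png');b=snap('scene','s3.png')
cv2.imwrite('pics/c5.png',np.hstack([cv2.resize(a[140:270,260:390,::-1],(400,400),interpolation=cv2.INTER_CUBIC),cv2.resize(b[165:265,265:365,::-1],(400,400),interpolation=cv2.INTER_CUBIC)]))
yh=np.array([-.1357,.9907]);o=np.array([.5735,-.1727])
for L in(.156+.035,): togo(np.r_[o+L*yh,.012],97.8)
```

```text
t 8.97 pos [0.5467 0.0206 0.1022] rpy [ 1.7996e+02 -4.0000e-02  9.7900e+01] F [ 0.  -0.8  0.1] w -0.0003 g 0.0
 shift cm (now axes) [-0.42  0.03  9.02] (goal axes) [-0.41  0.04  9.02] turn [ 0.  -0.   0.1] q [-0.1   0.17  1.68  0.    1.29 -0.24]
```

View pics/c5.png

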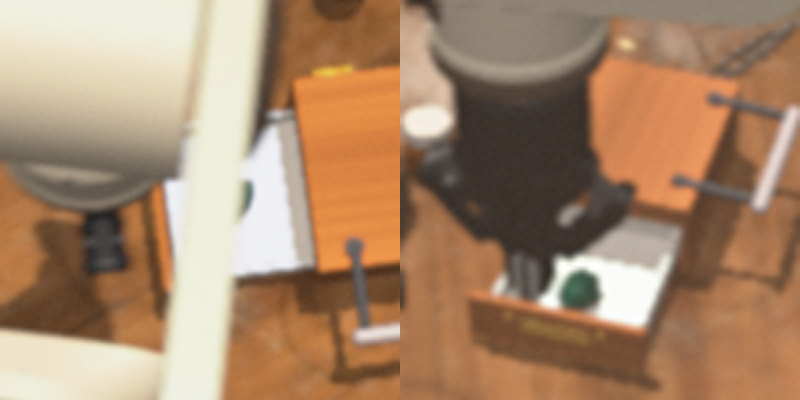

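The lump sits in the tray (scene crop (580,290)) and the fingers are clear above it. Now I go down outside the panel and push.

Call:
{"name": "servo_tool", "arguments": {
  "motion": "0 0 0 3 0 0 0;0 0 0 3 0 0 0;0 0 0 2 0 0 0;0 0 0 1 0 0 0;0 -1.5 0 0 0 0 0;0 -0.6 0 0 0 0 0;0 -0.6 0 0 0 0 0;0 -0.6 0 0 0 0 0;0 -0.8 0 0 0 0 0;0 -1 0 0 0 0 0"
}}

```text
clock: 10.22
ee_pos: [0.5541, -0.0333, 0.0114]
eef_rot: [3.141, -0.0, 1.707]
contact_force: [0.7, 1.6, 0.7]
width: 0.0
grip_force: 0.8
```

Call:
{"name": "servo_tool", "arguments": {
  "motion": "0 -1 0 0 0 0 0;0 -1 0 0 0 0 0;0 -1 0 0 0 0 0;0 -1 0 0 0 0 0;0 -0.8 0 0 0 0 0;0 -0.5 0 0 0 0 0"
}}

```text
clock: 10.98
ee_pos: [0.5612, -0.0858, 0.0113]
eef_rot: [-3.141, -0.0, 1.706]
contact_force: [0.9, 1.1, 0.5]
width: 0.0001
grip_force: 0.7
```

Run:
```python
from h import *
yh=np.array([-.1357,.9907]);o=np.array([.5735,-.1727])
togo(np.r_[o+.083*yh,.012],97.8); print((bot.sense()['ee_pos'][:2]-o)@yh)
```

```text
t 10.97 pos [ 0.5612 -0.0858  0.0113] rpy [-1.7999e+02 -1.0000e-02  9.7740e+01] F [0.9 1.1 0.5] w 0.0001 g 0.7
 shift cm (now axes) [-0.47  0.04 -0.07] (goal axes) [-0.47  0.04 -0.07] turn [-0.  -0.  -0.1] q [-0.29  0.31  1.72  0.    1.12 -0.42]
0.08772573228078605
```

Call:
{"name": "servo_tool", "arguments": {
  "motion": "0 -0.3 0 0 0 0 0;0 -0.3 0 0 0 0 0"
}}

```text
clock: 11.22
ee_pos: [0.5619, -0.0913, 0.0113]
eef_rot: [-3.141, -0.0, 1.706]
contact_force: [-0.2, 2.0, -0.0]
width: 0.0
grip_force: 0.7
```

Call:
{"name": "servo_tool", "arguments": {
  "motion": "0 -0.2 0 0 0 0 0;0 0 0 0 0 0 0"
}}

```text
clock: 11.48
ee_pos: [0.562, -0.092, 0.0113]
eef_rot: [-3.141, -0.002, 1.706]
contact_force: [-0.7, 12.0, 4.0]
width: -0.0002
grip_force: 6.0
```

Call:
{"name": "servo_tool", "arguments": {
  "motion": "0 -0.1 0 0 0 0 0;0 0 0 0 0 0 0"
}}

```text
clock: 11.72
ee_pos: [0.562, -0.0921, 0.0113]
eef_rot: [-3.141, -0.003, 1.707]
contact_force: [-2.7, 20.1, 6.5]
width: 0.0003
grip_force: 10.3
```

Call:
{"name": "servo_tool", "arguments": {
  "motion": "0 1 0 0 0 0 0;0 2.5 0 -2 0 0 0;0 0 0 -5 0 0 0;0 0 0 -5 0 0 0;0 0 0 -2 0 0 0;0 0 0 0 0 0 0"
}}

```text
clock: 12.48
ee_pos: [0.5582, -0.0596, 0.1527]
eef_rot: [3.139, 0.001, 1.706]
contact_force: [-0.8, -0.7, -0.4]
width: -0.0001
grip_force: 0.0
```

Run:
```python
from h import *
a=snap('top','t4.png');b=snap('scene','s4.png')
cv2.imwrite('pics/c6.png',np.hstack([cv2.resize(a[140:270,320:450,::-1],(400,400),interpolation=cv2.INTER_CUBIC),cv2.resize(b[165:265,275:375,::-1],(400,400),interpolation=cv2.INTER_CUBIC)]))
togo((.4733,-.1867,.16),97.8)
```

```text
t 12.57 pos [ 0.5573 -0.0594  0.1503] rpy [-1.7994e+02 -2.0000e-02  9.7760e+01] F [-0.2  0.2  0.4] w 0.0003 g 0.0
 shift cm (now axes) [-11.47 -10.04  -0.96] (goal axes) [-11.47 -10.05  -0.97] turn [-0.1 -0.  -0. ] q [-0.24  0.16  1.59 -0.    1.39 -0.38]
```

View pics/c6.png

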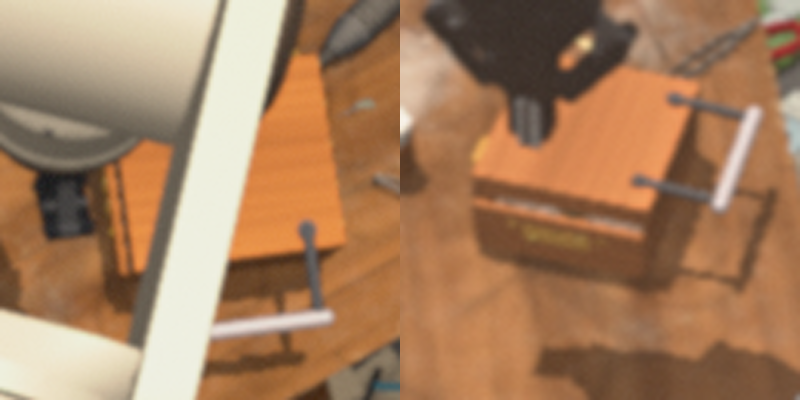

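Tray is flush (force 20 N with no further motion, panel against box in crop). Now the handle.

Call:
{"name": "servo_tool", "arguments": {
  "motion": "4 -3.8 -3.35 0 0 0 0;4 -3.8 -3.35 0 0 0 0;4 -3.87 -3.35 -0.3 0 0 0;4 0 0 0 0 0 0"
}}

```text
clock: 13.08
ee_pos: [0.4717, -0.1889, 0.1531]
eef_rot: [-3.14, -0.001, 1.703]
contact_force: [-0.4, 0.3, 0.3]
width: 0.0398
grip_force: 0.0
```

Run:
```python
from h import *
togo((.4733,-.1867,.044),97.8)
```

```text
t 13.07 pos [ 0.4717 -0.1889  0.1531] rpy [-1.799e+02 -4.000e-02  9.755e+01] F [-0.4  0.3  0.3] w 0.0398 g 0.0
 shift cm (now axes) [ 0.19  0.2  10.91] (goal axes) [ 0.19  0.19 10.91] turn [-0.1 -0.  -0.2] q [-0.53  0.05  1.7  -0.    1.39 -0.66]
```

Call:
{"name": "servo_tool", "arguments": {
  "motion": "4 0.15 0.18 3 0 0 0;4 0 0 3 0 0 0;4 0 0 3 0 0 0;4 0 0 1.4 0 0 0;4 0 0 0.5 0 0 0;0.5 0 0 0 0 0 0;0.5 0 0 0 0 0 0;0.5 0 0 0 0 0 0;0.5 0 0 0 0 0 0;0.5 0 0 0 0 0 0"
}}

```text
clock: 14.32
ee_pos: [0.474, -0.1854, 0.0461]
eef_rot: [-3.139, 0.0, 1.706]
contact_force: [-14.9, -1.6, 8.4]
width: 0.0074
grip_force: 58.7
```

Run:
```python
from h import *
togo((.4733,-.1867,.044),97.8)
```

```text
t 14.32 pos [ 0.474  -0.1854  0.0461] rpy [-1.7987e+02  1.0000e-02  9.7760e+01] F [-14.9  -1.6   8.4] w 0.0074 g 58.7
 shift cm (now axes) [-0.12 -0.09  0.21] (goal axes) [-0.12 -0.09  0.21] turn [-0.1  0.  -0. ] q [-0.52  0.16  1.83 -0.    1.16 -0.66]
```

Call:
{"name": "servo_tool", "arguments": {
  "motion": "0.5 0 -0.06 -0.7 0 0 0;0.5 0 0.05 -0.7 0 0 0;0.5 0 0.1 -0.7 0 0 0;0.5 0 0.11 -0.7 0 0 0;0.5 0 0.16 -0.69 0 0 0;0.5 0 0.17 -0.69 0 0 0;0.5 0 0.22 -0.67 0 0 0;0.5 0 0.23 -0.67 0 0 0;0.5 0 0 0 0 0 0"
}}

```text
clock: 15.45
ee_pos: [0.4841, -0.1839, 0.1014]
eef_rot: [-3.14, 0.0, 1.706]
contact_force: [-11.6, -3.0, 0.3]
width: 0.0076
grip_force: 58.7
```

```bash
cat >> h.py <<'E'
def lid(z0=.0461):
    s=bot.sense();togo(s['ee_pos']);r=(s['ee_pos'][2]-z0)+.003
    h=np.array([.6329,-.1646]);d=(h-s['ee_pos'][:2])@[.9907,.1357]
    print('lid from z',np.degrees(np.arcsin(r/.162))-1.06,'radius',np.hypot(d,r),'atan',np.degrees(np.arctan2(r,d))-1.06,'qd',s['joint_velocities'].round(3))
E
python3 -c "
from h import *
lid()"
```

```text
t 15.45 pos [ 0.4841 -0.1839  0.1014] rpy [-1.7991e+02  2.0000e-02  9.7760e+01] F [-11.6  -3.    0.3] w 0.0076 g 58.7
 shift cm (now axes) [0. 0. 0.] (goal axes) [0. 0. 0.] turn [0. 0. 0.] q [-0.51  0.11  1.75 -0.    1.28 -0.65]
lid from z 20.03102219522595 radius 0.1609440647485402 atan 20.176077457324936 qd [-0.002  0.003  0.009 -0.003 -0.011 -0.001]
```

Call:
{"name": "servo_tool", "arguments": {
  "motion": "0.5 0 0.2 -0.65 0 0 0;0.5 0 0.27 -0.65 0 0 0;0.5 0 0.33 -0.62 0 0 0;0.5 0 0.34 -0.62 0 0 0;0.5 0 0.38 -0.59 0 0 0;0.5 0 0.4 -0.59 0 0 0;0.5 0 0.44 -0.55 0 0 0;0.5 0 0.44 -0.55 0 0 0;0.5 0 0.48 -0.51 0 0 0;0.5 0 0.49 -0.51 0 0 0"
}}

```text
clock: 16.7
ee_pos: [0.5209, -0.1789, 0.1606]
eef_rot: [-3.139, 0.0, 1.706]
contact_force: [-22.3, 0.3, 17.5]
width: 0.008
grip_force: 59.1
```

Call:
{"name": "servo_tool", "arguments": {
  "motion": "0.5 0 0 0 0 0 0;0.5 0 0 0 0 0 0"
}}

```text
clock: 16.95
ee_pos: [0.5209, -0.1789, 0.1607]
eef_rot: [-3.139, 0.001, 1.706]
contact_force: [-23.3, 1.1, 18.9]
width: 0.0077
grip_force: 59.4
```

Run:
```python
from h import *
lid()
a=snap('top','t5.png');b=snap('scene','s5.png')
cv2.imwrite('pics/c7.png',np.hstack([cv2.resize(a[120:270,320:470,::-1],(400,400),interpolation=cv2.INTER_CUBIC),cv2.resize(b[135:265,265:395,::-1],(400,400),interpolation=cv2.INTER_CUBIC)]))
```

```text
t 16.95 pos [ 0.5209 -0.1789  0.1607] rpy [-1.7988e+02  4.0000e-02  9.7750e+01] F [-23.3   1.1  18.9] w 0.0077 g 59.4
 shift cm (now axes) [0. 0. 0.] (goal axes) [0. 0. 0.] turn [0. 0. 0.] q [-0.47  0.14  1.6  -0.    1.41 -0.6 ]
lid from z 45.46197557192059 radius 0.16297526215542624 atan 45.10158720827597 qd [-0.001 -0.001  0.001  0.001 -0.001  0.   ]
```

View pics/c7.png

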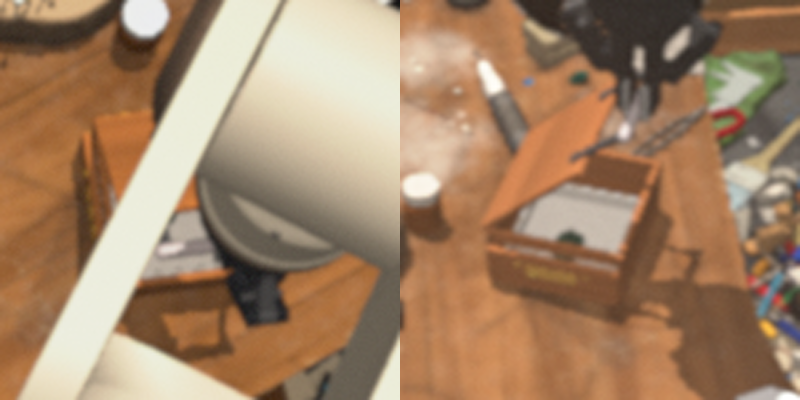

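The lid is up, the lump is inside the closed tray (crop (570,238)), and the bar is in the fingers. I relieve the roughly 30 N radial strain and check.

Call:
{"name": "servo_tool", "arguments": {
  "motion": "0.5 0 -0.1 -0.08 0 0 0;0.5 0 0 0 0 0 0;0.5 0 0 0 0 0 0"
}}

```text
clock: 17.42
ee_pos: [0.5207, -0.1789, 0.1607]
eef_rot: [-3.141, 0.0, 1.706]
contact_force: [-9.8, -0.3, 6.7]
width: 0.0075
grip_force: 59.3
```

Run:
```python
from h import *
lid()
for a in (39,45,51):
    f=np.radians(a+1.06);print(a,proj('scene',[.6329-.162*np.cos(f)*.9907,-.1646-.162*np.cos(f)*.1357,.056+.162*np.sin(f)]))
print('bar seen',338,177)
```

```text
t 17.43 pos [ 0.5207 -0.1789  0.1607] rpy [-1.7997e+02  2.0000e-02  9.7760e+01] F [-9.8 -0.3  6.7] w 0.0075 g 59.3
 shift cm (now axes) [0. 0. 0.] (goal axes) [0. 0. 0.] turn [0. 0. 0.] q [-0.47  0.13  1.6  -0.    1.41 -0.61]
lid from z 45.48943720198837 radius 0.16314215874315682 atan 45.06764054305974 qd [ 0.    -0.001 -0.001 -0.002 -0.002 -0.   ]
39 [346.39656843 172.31988536]
45 [342.0255464  167.56920561]
51 [337.12516748 163.09313691]
bar seen 338 177
```

```bash
python3 -c "
from station import bot
print(bot.job_done())"
```

```text
the job is handed in; nothing more can be done
None
```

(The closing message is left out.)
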